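# Snap the cover onto the stylus box

## Robot

A 6-joint arm with a two-finger parallel gripper is mounted at the origin on the work surface. World frame = base frame: x ahead of the robot, y to its left, z up, the work surface at z = 0. Lengths are in m, angles in rad, forces in N, time in s.
With the tool pointing down it reaches from about 0.375 to 0.9 m from the base axis. Payload 3.1 kg.
Tool frame: the origin (TCP) lies on the mounting face of the last link; the fingertips stand 182 mm ahead of it and the grasp point (between the pads) lies 164 mm ahead of it; z points along the fingers, y is the direction in which the jaws open and shut (so a half turn about z gives the same grasp; the last joint's range is limited). The gripper opens to 87 mm and grips with 3 to 60 N. Pads are 19 mm wide; open, the fingers measure 117 mm over their backs; the gripper's body (75 mm by 190 mm) begins 51 mm behind the grasp point.
Start: joints at [1.044, 0.527, 1.433, -0, 1.181, -0.178], TCP at [0.214, 0.587, 0.405] pointing down, gripper open.
Joint ranges: [-3.08, 3.08], [-0.75, 2.2], [0.22, 2.44], [-1.43, 4.57], [0, 2.65], [-2.85, 2.85]. Speed limits (rad/s): [2.79, 2.79, 3.14, 3.14, 3.14, 3.14].

## Interface

Orientations are given as a unit quaternion [x, y, z, w].
In Python, from rig import robot, camera, camera_model gives the robot as it stands.
- The arm moves only by the tool drive_tool, never from a script. Its argument "plan" is a list that holds one entry, the list of rows, each a list of 6 numbers: the shift along the world's x, y, z in units of 2.5 cm (1.0 is 2.5 cm), then the turn, a rotation vector about the world's x, y, z in units of 6 degrees (1.0 is 6 degrees). A call has 1 to 8 rows; each row shifts and turns the commanded pose from where the row before left it; what a row does not reach is not made up. A row lasts 1/8 s, in which the tool goes at most 62.5 mm and 10.7 degrees, less where a joint would pass 70% of its speed; a pose out of reach is approached as far as the arm can. A call with a number of a shift or a turn outside -1 to 1 is refused whole. A call with a gripper value outside its range is refused whole. "grip" is the closure, from 0 (fully open) to 1 (shut), set as the call begins (left out, the last holds). The fingers move at their own pace and stop on an object; "force" is the grip in N (left out, the last holds). Time passes only in rows, so rows that do not move let the fingers close. It gives the time, the measured TCP pose, the force and the opening at its end, in the units of the state.
- robot.get_obs(): the state, without advancing time (a new reading comes with each control period).
- camera(name): name is "scene" or "side" or "wrist"; returns the picture (400x640x3 uint8, red, green, blue); there is no depth.
- camera_model(name): a dict with "K" (3x3 intrinsics, pixels), "world_to_cam" (4x4, takes a point from world to camera coordinates); the wrist camera has in their place "tool_from_camera" (4x4, takes a point from camera to tool coordinates, whose origin is the TCP and whose axes are the flange's). Camera axes: x right, y up, looking along -z (the intrinsics and any distortion apply to the point x, -y, -z); pixel columns grow to the right and rows downward; lengths in m; the calibration is good to about 2 mm. A picture is of the moment at which its call begins: read the wrist's pose just before it. camera_model takes no time and is no camera call.
- robot.hand_in(): hands the job in, once; it reports no verdict.
The state is a dict: "time": time; "q": joint angles; "joint_velocities": joint speeds; "joint_torque": joint torques, N m; "position": TCP position; "tool_rot": TCP orientation; "ft_force": force on the tool from outside, world axes, zero at the start; "moment": the same for the moment, N m; "grip_width": finger opening in m.
Only numpy, scipy, OpenCV 4.12 (cv2) and the standard library are available. Lean on these libraries where they do the work, as an engineer would, in place of code of your own. Each camera call takes 0.05 s, during which the arm holds its last target.

## Task

Close the cream stylus box that stands in the white enamel tray: pick up the loose wine-red cover by its black handle, hook its front lip under the box's green bar and push it gently home, then pivot the rear down and press until the orange catch snaps over it and the cover lies flat. Do not force anything, and leave the other things on the table where they are.

Things in the scene. Friction and masses are not known exactly. Their poses are not given: they have to be found in the camera images.
- tray: White enamel tray fixed to the table, 260 (x) x 180 (y) mm, rim 20 mm high; origin: centre of its underside, z up. In it stands the rigid cream stylus box, 190 x 120 mm, centred in y but sitting, on sticky pads, up to 7 mm off centre either way along tray x (unmeasured: feel or look). All box numbers below are mm in the tray's frame for a centred box; their x shifts by that amount.
- slot_mouth (a point): Tray frame (-75, 0, 34), moves with the tray, not the box. Nominal mouth of the slot under the green bar (bar x -95 to -75, underside z 42, top z 48). The slot is 8 mm high, 100 mm wide, opens to +x, rigid back wall at x -89. Its floor, at z 34, runs on as a level shelf from x -89 to -48; same-height ledges at sides and rear carry the closed cover. Walls at y +-54.5, 42 high.
- rear_wall (a point): Tray frame (78.5, 0, 40), moves with the tray, not the box. Nominal inner face of the box's rear wall, its top at z 40, x 78.5 to 95. A closed cover spans x -89 to 76, underside z 34, top z 39, so 2.5 mm is spare at the rear: a lip not pushed home leaves the rear standing on wall or catch.
- catch (a joint): Orange sprung catch, 36 mm wide, mid rear wall; value in m: 0 = sprung in, up to 0.009 pushed back to +x. Nose tip at x 72, z 42 (tray frame), sloping up and back to x 79, z 55, flat behind. The cover's rear edge coming down pushes it back about 4 mm, then it snaps in over the cover. Spring 4.4 N plus 0.4 N/mm; pressing the cover about 35 mm in from its rear edge with 5 to 10 N snaps it.
- cover: Loose wine-red cover, 0.13 to 0.25 kg, flat on the table, handle up, 165 (x) x 100 (y) mm, plate 5 mm thick. Origin: centre of its underside; -x is the front: a lip 80 mm wide, 4 mm thick, 16 mm long, underside level with the plate's. Black handle: upright rib across the middle, x -7 to 7, y -30 to 30, z 5 to 37. With its rear raised by up to 0.22 rad the lip still goes fully home in the slot.
- cover_lip (a point): Middle of the front edge of the cover's lip, on its underside (82.5 mm to -x of the cover's origin).
- cover_rear (a point): Middle of the cover's rear edge, on its underside (82.5 mm to +x of the cover's origin).
- comb: Small wooden marbling comb with steel teeth, 80 x 22 x 10 mm, lying loose inside the box; it stays there.
- stylus: Wooden stylus with steel tip, 78 x 8 x 8 mm, lying loose inside the box; it stays there.
- jar_red: Red closed colour jar, 60 mm wide, 75 mm high; leave alone. Origin under its centre.
- jar_blue: Slate-blue closed colour jar, 60 mm wide, 70 mm high; leave alone. Origin under its centre.
- brush: Flat brush, 180 mm long, lying on the table; leave alone.
- pot: Green glass cup, 80 mm wide, 90 mm high; leave alone. Origin under its centre.
Mind the look-alikes: they are no part of the job. Leave any blue or yellow look-alike of the cover alone.

How it is judged:
By the outcome, as a careful person would: the job done as asked, in the order asked, and still so for the second after the job is handed in, with the robot touching nothing.
It also fails if it takes over 61 s, if anything falls off the work surface, if the arm or the gripper's body presses on something with over 40 N, if the wrist force passes 120 N, or if a joint passes its speed limit or range.

## Working session

There is one attempt and no reset: what is moved stays moved. The work goes in short steps, Python scripts to look and compute and a tool call to move; the robot and the scene stay as the last step left them, time stands still between calls to the robot, and variables do not carry over. Pictures are saved under pics/ and viewed, and the job is handed in when it is done.

Besides the shell and the picture viewer there is one more tool, called after ">>>" in YAML: its name, and indented under it one key for each argument. drive_tool: Moves the arm, as the interface text tells. Shifts and turns lie within -1 to 1; 1 stands for 2.5 cm of shift or 6 degrees of turn. Its arguments: {"type":"object","properties":{"plan":{"type":"array","items":{"type":"array","items":{"type":"array","items":{"type":"number","minimum":-1,"maximum":1}}}},"grip":{"type":"number"},"force":{"type":"number"}},"required":["plan"]}

```bash
ls; mkdir -p pics; python3 - <<'E'
from rig import robot,camera,camera_model
import cv2
o=robot.get_obs(); print(o)
for n in ("scene","side"):
    cv2.imwrite(f"pics/{n}0.png",camera(n)[:,:,::-1]); m=camera_model(n); print(n,m)
print(camera_model("wrist"))
E
```

```text
pics
{'time': 0.0, 'q': array([ 1.04350672e+00,  5.28462356e-01,  1.43388084e+00, -4.56911999e-05,
        1.18136453e+00, -1.78514368e-01]), 'joint_velocities': array([-2.90096234e-04,  5.66034318e-04, -1.29607046e-03, -8.75812155e-04,
        1.78954426e-03, -5.06577552e-05]), 'joint_torque': array([-3.79056155e-04, -4.40035307e+01, -1.76590830e+01,  6.31433772e-02,
        5.81625151e-02, -1.66423329e-04]), 'position': array([0.21340688, 0.58708195, 0.40378038]), 'tool_rot': array([ 1.73496414e-01,  9.84833933e-01, -9.99661534e-04, -3.45682731e-04]), 'ft_force': array([-0.39952557, -0.31516087,  0.46877467]), 'moment': array([-0.02725708, -0.00354675,  0.01225029]), 'grip_width': 0.08690867716209595}
scene {'K': array([[394.76713203,   0.        , 322.27892902],
       [  0.        , 394.76713203, 197.39392403],
       [  0.        ,   0.        ,   1.        ]]), 'world_to_cam': array([[ 0.61499933,  0.78836056,  0.01623113, -0.24014842],
       [-0.64215596,  0.48878721,  0.59052754,  0.3352476 ],
       [ 0.45761506, -0.37359696,  0.80685425, -1.29731413],
       [ 0.        , 
[... 292 characters left out ...]
[ 0.11620042, -0.56125978,  0.81944183, -0.17380661],
       [-0.15433676,  0.80480596,  0.57312087, -0.80376503],
       [ 0.        ,  0.        ,  0.        ,  1.        ]])}
{'K': array([[311.76861078,   0.        , 318.11441443],
       [  0.        , 311.76861078, 197.05689461],
       [  0.        ,   0.        ,   1.        ]]), 'tool_from_camera': array([[-5.87235950e-04,  9.59264289e-01,  2.82509607e-01,
         7.81205938e-02],
       [ 9.99999590e-01,  7.58233716e-04, -4.95950629e-04,
         4.84295522e-04],
       [-6.89956037e-04,  2.82509200e-01, -9.59264341e-01,
         1.92937782e-02],
       [ 0.00000000e+00,  0.00000000e+00,  0.00000000e+00,
         1.00000000e+00]])}
```

View pics/scene0.png

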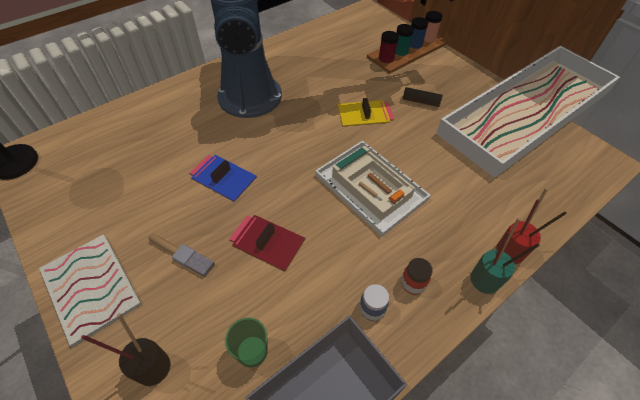

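View pics/side0.png

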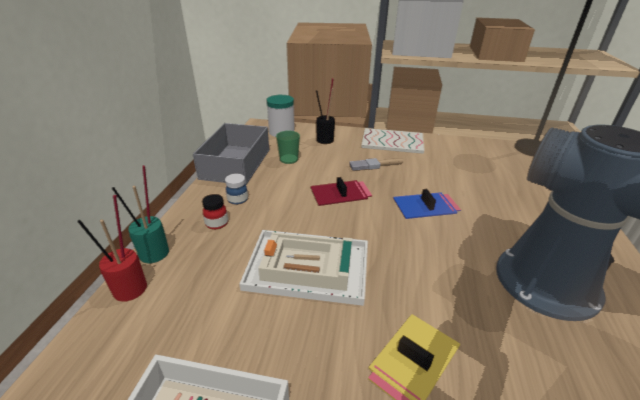

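Candidates for the cover: wine-red at scene (268,242), blue at (223,177), yellow at (366,112). The description picks the wine-red one; I'll check it in close crops.

```bash
cat > h.py <<'E'
import numpy as np,cv2
from rig import robot,camera,camera_model
from scipy.spatial.transform import Rotation as R
def c2w(name,pose=None):
    m=camera_model(name)
    if name!="wrist": return m["K"],np.linalg.inv(m["world_to_cam"])
    p,q=pose; T=np.eye(4);T[:3,:3]=R.from_quat(q).as_matrix();T[:3,3]=p
    return m["K"],T@m["tool_from_camera"]
def ray(name,uv,z,pose=None):
    K,T=c2w(name,pose); uv=np.atleast_2d(uv).astype(float)
    d=np.c_[(uv[:,0]-K[0,2])/K[0,0],-(uv[:,1]-K[1,2])/K[1,1],-np.ones(len(uv))]@T[:3,:3].T
    o=T[:3,3]; return o+d*((z-o[2])/d[:,2])[:,None]
def proj(name,P,pose=None):
    K,T=c2w(name,pose); P=np.atleast_2d(P); c=np.c_[P,np.ones(len(P))]@np.linalg.inv(T).T
    return np.c_[K[0,2]+K[0,0]*c[:,0]/-c[:,2],K[1,2]-K[1,1]*c[:,1]/-c[:,2]]
E
python3 - <<'E'
from h import *
a=cv2.imread("pics/scene0.png");b=cv2.imread("pics/side0.png")
c=np.vstack([np.hstack([cv2.resize(a[205:280,220:320],None,fx=4,fy=4,interpolation=2),cv2.resize(b[170:210,295:395],None,fx=4,fy=4,interpolation=2)]) if 0 else cv2.resize(a[205:280,220:320],None,fx=4,fy=4,interpolation=2),cv2.resize(b[145:220,295:395],None,fx=4,fy=4,interpolation=2)])
d=np.vstack([cv2.resize(a[135:240,305:440],(400,311),interpolation=2),cv2.resize(b[225:305,240:375],(400,237),interpolation=2)])
h=max(len(c),len(d)); 
c=cv2.copyMakeBorder(c,0,h-len(c),0,0,0);d=cv2.copyMakeBorder(d,0,h-len(d),0,0,0)
cv2.imwrite("pics/crop0.png",np.hstack([c,d]))
for n,im in(("scene",a),("side",b)):
    hsv=cv2.cvtColor(im,cv2.COLOR_BGR2HSV)
    for nm,lo,hi in(("red",(165,110,50),(180,255,255)),("green",(65,90,40),(95,255,255)),("orange",(5,180,150),(18,255,255))):
        m=cv2.inRange(hsv,lo,hi); cs,_=cv2.findContours(m,0,2)
        for k in cs:
            if cv2.contourArea(k)>40:
                r=cv2.minAreaRect(k); print(n,nm,r,cv2.boxPoints(r).round(1).tolist())
E
```

```text
scene red ((265.6658630371094, 240.30731201171875), (66.7000961303711, 37.296180725097656), 24.775144577026367) [[227.60000610351562, 243.3000030517578], [243.1999969482422, 209.39999389648438], [303.79998779296875, 237.39999389648438], [288.1000061035156, 271.20001220703125]]
scene red ((200.47227478027344, 164.47064208984375), (3.5946762561798096, 26.939876556396484), 46.63658142089844) [[189.39999389648438, 172.39999389648438], [209.0, 153.89999389648438], [211.5, 156.5], [191.89999389648438, 175.0]]
scene red ((389.0000305175781, 110.50000762939453), (16.76007080078125, 3.4785051345825195), 71.56504821777344) [[384.70001220703125, 103.0999984741211], [388.0, 102.0], [393.29998779296875, 117.9000015258789], [390.0, 119.0]]
scene red ((518.6074829101562, 103.40682983398438), (11.233558654785156, 113.68458557128906), 56.504817962646484) [[468.1000061035156, 130.10000610351562], [562.9000244140625, 67.4000015258789], [569.0999755859375, 76.69999694824219], [474.29998779296875, 139.5]]
scene red ((387.1153564453125, 52.423072814941406), (13.728129386901855, 19.61161231994629), 11.3099
[... 3338 characters left out ...]
0, 212.89999389648438], [170.5, 256.79998779296875], [138.60000610351562, 266.0]]
side green ((288.5939025878906, 149.78451538085938), (24.65009307861328, 20.130033493041992), 86.98721313476562) [[277.8999938964844, 138.0], [298.0, 136.89999389648438], [299.29998779296875, 161.60000610351562], [279.20001220703125, 162.60000610351562]]
side green ((285.0231018066406, 134.18463134765625), (4.8373541831970215, 14.388028144836426), 82.87498474121094) [[277.6000061035156, 132.6999969482422], [291.8999938964844, 130.89999389648438], [292.5, 135.6999969482422], [278.20001220703125, 137.5]]
side green ((279.5, 101.0), (12.0, 25.0), 90.0) [[267.0, 95.0], [292.0, 95.0], [292.0, 107.0], [267.0, 107.0]]
```

View pics/crop0.png

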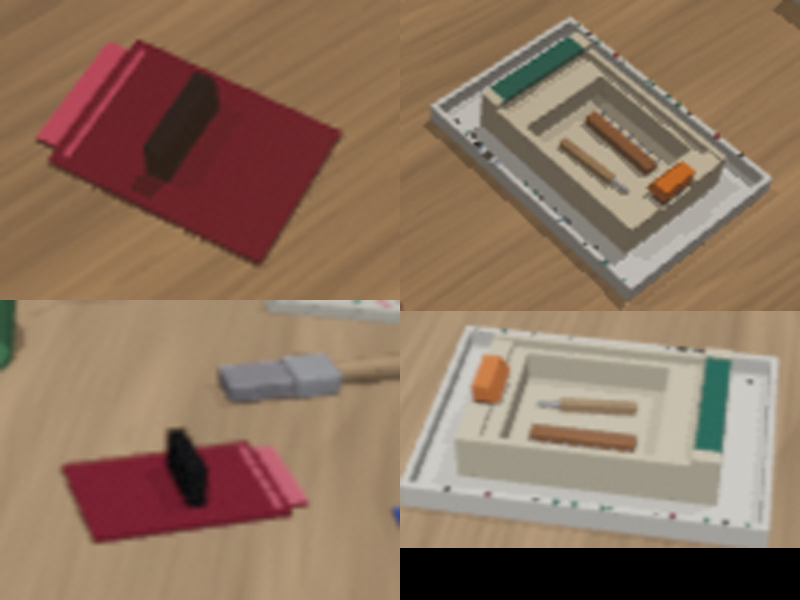

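The crops confirm it: a wine-red plate with a pink lip on its left (front) side and a black handle at scene (265,236). The tray holds the cream box, with the green bar at (350,158) and the orange catch at (397,194).

```bash
python3 - <<'E'
from h import *
def fit(name,uv,z,lx,ly,tag):
    P=ray(name,uv,z)[:,:2]; c=P.mean(0)
    # order: front-?; rectangle centre + axis
    d=(P[1]-P[0])+(P[2]-P[3]); yaw=np.arctan2(d[1],d[0])
    print(tag,name,c.round(4),"yaw",round(yaw,3),"sides",[round(float(np.linalg.norm(P[(i+1)%4]-P[i])),4) for i in range(4)]); return c,yaw
s=lambda L:[(220+x/4,205+y/4) for x,y in L]
fit("scene",s([(138,42),(340,130),(262,265),(50,160)]),.005,0,0,"plate")
s2=lambda L:[(295+x/4,145+(y-300)/4) for x,y in L]
fit("side",s2([(244,441),(62,465),(96,540),(292,514)]),.005,0,0,"plate")
t=lambda L:[(305+(x-400)/2.963,135+y/2.963) for x,y in L]
fit("scene",t([(572,18),(770,180),(627,290),(430,108)]),.02,0,0,"tray")
t2=lambda L:[(240+(x-400)/2.963,225+(y-311)/2.963) for x,y in L]
fit("side",t2([(777,357),(468,327),(400,489),(768,529)]),.02,0,0,"tray")
E
```

```text
plate scene [ 0.503  -0.2532] yaw 0.443 sides [0.1459, 0.1011, 0.1494, 0.0975]
plate side [ 0.4975 -0.2489] yaw 0.436 sides [0.1449, 0.1001, 0.1449, 0.1027]
tray scene [0.5272 0.0608] yaw 0.038 sides [0.2565, 0.1796, 0.2554, 0.182]
tray side [0.5213 0.0649] yaw 0.058 sides [0.2569, 0.1804, 0.2568, 0.1784]
```

>>> drive_tool:
  plan:
    - [[0.59,-1,-0.08,0,0,-0.53],[0.59,-1,-0.08,0,0,-0.53],[0.59,-1,-0.08,0,0,-0.53],[0.59,-1,-0.08,0,0,-0.53],[0.59,-1,-0.08,0,0,-0.53],[0.59,-1,-0.08,0,0,-0.53],[0.59,-1,-0.08,0,0,-0.53],[0.59,-1,-0.08,0,0,-0.53]]

```text
time: 1.1
position: [0.3318, 0.3864, 0.3884]
tool_rot: [0.387, 0.922, -0.0, -0.0]
ft_force: [-0.4, 0.0, -0.3]
grip_width: 0.0867
```

>>> drive_tool:
  plan:
    - [[0.59,-1,-0.08,0,0,-0.53],[0.59,-1,-0.08,0,0,-0.53],[0.59,-1,-0.08,0,0,-0.53],[0.59,-1,-0.08,0,0,-0.53],[0.59,-1,-0.08,0,0,-0.53],[0.59,-1,-0.08,0,0,-0.53],[0.59,-1,-0.08,0,0,-0.53],[0.59,-1,-0.08,0,0,-0.53]]

```text
time: 2.1
position: [0.4499, 0.1865, 0.3724]
tool_rot: [0.581, 0.814, -0.0, -0.0]
ft_force: [0.8, -0.2, -0.3]
grip_width: 0.0871
```

>>> drive_tool:
  plan:
    - [[0.59,-1,-0.08,0,0,-0.53],[0.59,-1,-0.08,0,0,-0.53],[0.59,-1,-0.08,0,0,-0.53],[0.59,-1,-0.08,0,0,-0.53],[0.59,-1,-0.08,0,0,-0.53],[0,0,0,0,0,0],[0,0,0,0,0,0]]

```text
time: 2.98
position: [0.5227, 0.0627, 0.3624]
tool_rot: [0.687, 0.727, -0.0, -0.001]
ft_force: [-0.9, -0.2, 0.0]
grip_width: 0.0874
```

```bash
python3 - <<'E'
from h import *
o=robot.get_obs(); im=camera("wrist"); cv2.imwrite("pics/w1.png",im[:,:,::-1])
import json; json.dump([o["position"].tolist(),o["tool_rot"].tolist()],open("w1.json","w")); print(o["time"],o["position"],o["tool_rot"],o["joint_velocities"].round(3),o["ft_force"])
E
```

```text
2.975 [0.52272107 0.06268649 0.36241646] [ 6.86783918e-01  7.26861104e-01 -3.78243982e-04 -8.01546930e-04] [ 0.016 -0.009  0.006 -0.001 -0.     0.001] [-0.89568617 -0.19459086  0.03931956]
```

View pics/w1.png

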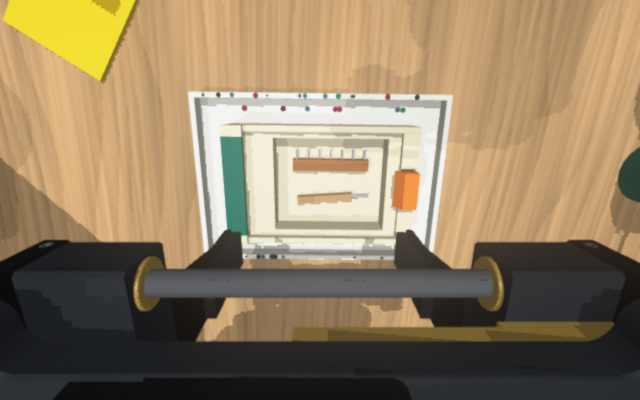

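Wrist view: tray rim corners near (190,93), (451,96); green bar x≈222–246; catch (406,190). I'll enlarge it to measure.

```bash
python3 - <<'E'
from h import *
a=cv2.imread("pics/w1.png")
c=cv2.resize(a[85:275,180:460],(800,543),interpolation=cv2.INTER_CUBIC)
cv2.imwrite("pics/w1c.png",c)
E
```

```text
(no output)
```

View pics/w1c.png

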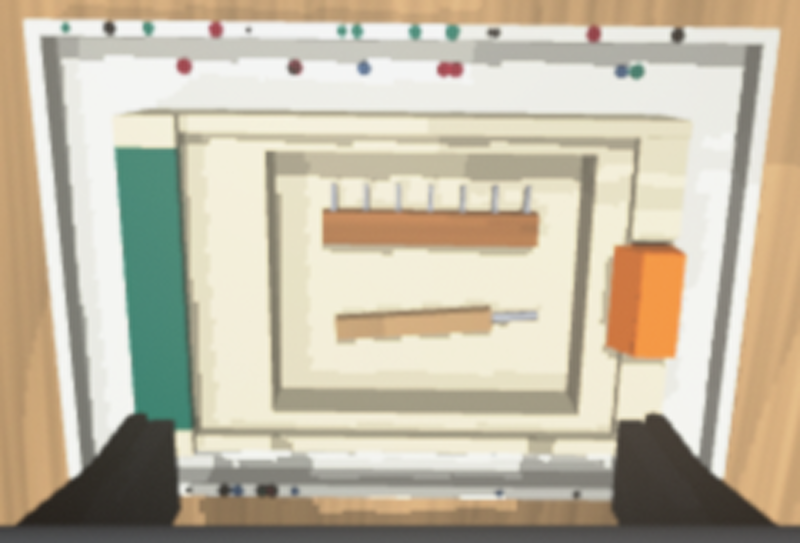

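```bash
python3 - <<'E'
from h import *
import json
pose=json.load(open("w1.json")); f=800/280
def W(x,y,z): return ray("wrist",[(180+(x+.5)/f-.5,85+(y+.5)/f-.5)],z/1000,pose)[0,:2]*1000
pts=dict(rimTL=(24,20,20,-130,90),rimTR=(779,31,20,130,90),rimB1=(185,497,20,None,-90),rimB2=(590,502,20,None,-90),
rimL2=(70,470,20,-130,None),rimR2=(726,470,20,130,None),
barTL=(115,148,48,0,0),barBL=(136,428,48,0,0),barTR=(177,149,48,0,0),barBR=(191,428,48,0,0),boxTR=(690,122,40,0,0),wallT=(637,139,40,0,0),wallB=(614,437,40,0,0))
P={k:W(*v[:3]) for k,v in pts.items()}
for k in P: print(k,P[k].round(1))
d=P["rimTR"]-P["rimTL"]; y1=np.arctan2(d[1],d[0]); d=P["rimB2"]-P["rimB1"]; y2=np.arctan2(d[1],d[0])
d=P["barTR"]-P["barBR"]; y3=np.arctan2(-d[0],d[1]); d=P["rimTL"]-P["rimL2"];y4=np.arctan2(-d[0],d[1]); d=P["rimTR"]-P["rimR2"];y5=np.arctan2(-d[0],d[1])
d=P["wallT"]-P["wallB"];y6=np.arctan2(-d[0],d[1]); d=P["barTL"]-P["barBL"];y7=np.arctan2(-d[0],d[1])
print("yaws",np.round([y1,y2,y3,y4,y5,y6,y7],4),"L",np.linalg.norm(P["rimTR"]-P["rimTL"]))
yaw=(y1+y2)/2
e=np.array([np.cos(yaw),np.sin(yaw)]);n=np.array([-e[1],e[0]])
for k in P: print(k,"u,v",(P[k]@e).round(1),(P[k]@n).round(1))
E
```

```text
rimTL [389.1 146.8]
rimTR [649.  157.8]
rimB1 [442.6 -32. ]
rimB2 [605.1 -25. ]
rimL2 [397.  -22.7]
rimR2 [657.4  -7.9]
barTL [427.6 108.1]
barBL [431.9   9.3]
barTR [447.8 108.9]
barBR [451.5  10.4]
boxTR [616.5 126.5]
wallT [599.6 120. ]
wallB [605.4  12.2]
yaws [0.0422 0.0431 0.038  0.0466 0.0502 0.0538 0.0436] L 260.1663808763141
rimTL u,v 395.0 130.1
rimTR u,v 655.2 130.0
rimB1 u,v 440.8 -50.9
rimB2 u,v 603.5 -50.8
rimL2 u,v 395.7 -39.6
rimR2 u,v 656.4 -36.0
barTL u,v 431.8 89.7
barBL u,v 431.9 -9.1
barTR u,v 452.0 89.7
barBR u,v 451.6 -8.8
boxTR u,v 621.3 100.1
wallT u,v 604.2 94.3
wallB u,v 605.4 -13.7
```

>>> drive_tool:
  plan:
    - [[-0.024,-0.967,-0.14,0,0,0.244],[-0.024,-0.967,-0.14,0,0,0.244],[-0.024,-0.967,-0.14,0,0,0.244],[-0.024,-0.967,-0.14,0,0,0.244],[-0.024,-0.967,-0.14,0,0,0.244],[-0.024,-0.967,-0.14,0,0,0.244],[-0.024,-0.967,-0.14,0,0,0.244],[-0.024,-0.967,-0.14,0,0,0.244]]

```text
time: 4.03
position: [0.5182, -0.1305, 0.3348]
tool_rot: [0.608, 0.794, 0.0, -0.0]
ft_force: [-0.4, -0.1, -0.9]
grip_width: 0.0869
```

>>> drive_tool:
  plan:
    - [[-0.024,-0.967,-0.14,0,0,0.244],[-0.024,-0.967,-0.14,0,0,0.244],[-0.024,-0.967,-0.14,0,0,0.244],[-0.024,-0.967,-0.14,0,0,0.244],[-0.024,-0.967,-0.14,0,0,0.244],[-0.024,-0.967,-0.14,0,0,0.244],[-0.024,-0.967,-0.14,0,0,0.244],[0,0,0,0,0,0]]

```text
time: 5.03
position: [0.5144, -0.3006, 0.3101]
tool_rot: [0.536, 0.844, 0.0, 0.0]
ft_force: [0.5, 0.9, -1.0]
grip_width: 0.0869
```

>>> drive_tool:
  plan:
    - [[0,0,0,0,0,0],[0,0,0,0,0,0]]

```text
time: 5.28
position: [0.5144, -0.2989, 0.3104]
tool_rot: [0.535, 0.845, 0.0, -0.0]
ft_force: [0.4, -0.5, 0.2]
grip_width: 0.0867
```

```bash
python3 - <<'E'
from h import *
o=robot.get_obs(); im=camera("wrist"); cv2.imwrite("pics/w2.png",im[:,:,::-1])
import json; json.dump([o["position"].tolist(),o["tool_rot"].tolist()],open("w2.json","w")); print(o["time"],o["position"],o["tool_rot"])
E
```

```text
5.275 [ 0.51437637 -0.29887001  0.3103683 ] [ 5.35336604e-01  8.44638711e-01  1.67555964e-04 -3.75204762e-04]
```

View pics/w2.png

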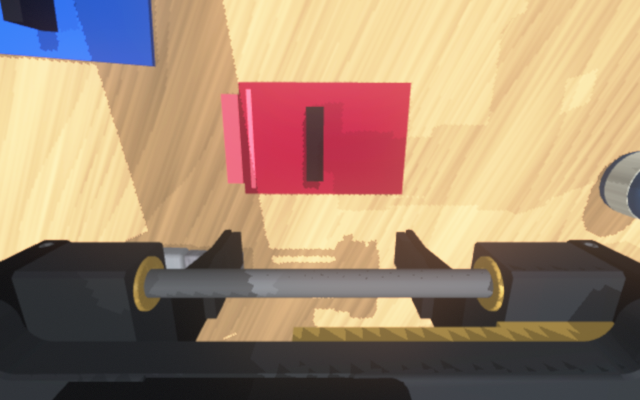

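Wrist view: wine-red cover with corners around (238,83), (411,83), (403,193), (247,193), pink lip on the left, handle at (314,144). Now refining with a mask.

```bash
python3 - <<'E'
from h import *
import json
pose=json.load(open("w2.json")); a=cv2.imread("pics/w2.png"); hsv=cv2.cvtColor(a,cv2.COLOR_BGR2HSV)
m=cv2.inRange(hsv,(165,100,60),(180,255,255))|cv2.inRange(hsv,(0,0,0),(180,255,70)); m[:, :]=m; m[220:]=0; m[:, :215]=0; m[:70]=0; m[:,430:]=0
k,_=cv2.findContours(m,0,1); k=max(k,key=cv2.contourArea)[:,0]
W=ray("wrist",k,.005,pose)[:,:2]
L=lambda sel:cv2.fitLine(W[sel].astype(np.float32),cv2.DIST_HUBER,0,1e-4,1e-4).ravel()
x,y=k.T
top=L((y<90)&(x>250)&(x<400)); bot=L((y>187)&(x>255)&(x<395)); rear=L((x>398)&(y>92)&(y<185)); lip=L((x<235)&(y>100)&(y<175))
for n,l in zip("top bot rear lip".split(),(top,bot,rear,lip)): print(n,(l*[1,1,1000,1000]).round(4),np.arctan2(l[1],l[0]).round(4))
yaw=np.mean([np.arctan(l[1]/l[0]) for l in (top,bot)]); e=np.array([np.cos(yaw),np.sin(yaw)]);n=np.array([-e[1],e[0]])
t,b,r,li=[l[2:] for l in (top,bot,rear,lip)]
print("yaw",yaw,"len",(r-li)@e,"wid",(t-b)@n); c=e*((r+li)@e/2)+n*((t+b)@n/2); print("origin by edges",c)
# handle top z=.037
hp=ray("wrist",[(307,107),(323,107),(323,181),(306,181)],.037,pose)[:,:2]; print("handle",hp.mean(0))
q=pose[1];ty=2*np.arctan2(q[1],q[0])-np.pi/2; print("tool y",ty,"turn deg",np.degrees(yaw-ty),"dxyz",c-pose[0][:2])
E
```

```text
top [ 9.046000e-01  4.263000e-01  4.804146e+02 -2.075064e+02] 0.4404
bot [ 9.069000e-01  4.213000e-01  5.124704e+02 -3.005655e+02] 0.4348
rear [ 4.209000e-01 -9.071000e-01  5.644562e+02 -2.208717e+02] -1.1364
lip [   0.4239   -0.9057  416.449  -289.404 ] -1.133
yaw 0.43763095 len 0.16310228 wid 0.09787412
origin by edges [ 0.49110544 -0.25653312]
handle [ 0.49163388 -0.25698313]
tool y 0.44098379001434695 turn deg -0.19210350172864202 dxyz [-0.02327093  0.0423369 ]
```

>>> drive_tool:
  plan:
    - [[-0.46,0.845,-0.5,0,0,0],[-0.46,0.845,-0.5,0,0,0],[0,0,-0.8,0,0,0],[0,0,-0.8,0,0,0],[0,0,-0.8,0,0,0],[0,0,-0.8,0,0,0],[0,0,0,0,0,0],[0,0,0,0,0,0]]

```text
time: 6.32
position: [0.4916, -0.2579, 0.2058]
tool_rot: [0.536, 0.844, -0.0, 0.0]
ft_force: [0.5, 0.5, 1.2]
grip_width: 0.0868
```

```bash
python3 - <<'E'
from h import *
o=robot.get_obs(); print(o["time"],o["position"],o["ft_force"])
cv2.imwrite("pics/w3.png",np.vstack([camera("wrist")[200:,:,::-1],camera("side")[120:250,:,::-1]]))
E
```

```text
6.325 [ 0.491602   -0.25788105  0.20584769] [0.53060859 0.54733043 1.24322589]
```

View pics/w3.png

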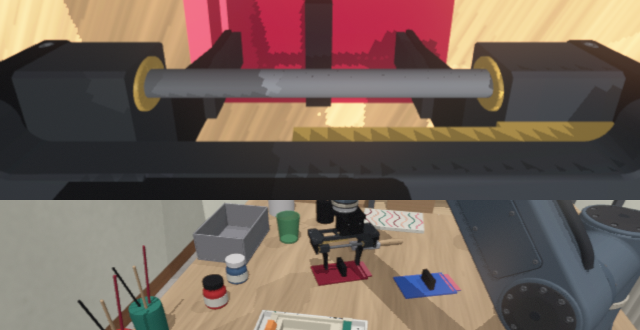

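The handle sits midway between the fingers (column 318; fingers at 240 and 399). Going down and closing.

>>> drive_tool:
  plan:
    - [[0,0.03,-0.31,0,0,0],[0,0,-0.31,0,0,0],[0,0,0,0,0,0]]

```text
time: 6.8
position: [0.491, -0.2571, 0.189]
tool_rot: [0.536, 0.844, 0.0, -0.001]
ft_force: [-0.4, 0.6, -0.9]
grip_width: 0.0868
```

>>> drive_tool:
  plan:
    - [[0,0,0,0,0,0],[0,0,0,0,0,0],[0,0,0,0,0,0],[0,0,0,0,0,0],[0,0,0,0,0,0],[0,0,0,0,0,0]]
  grip: 1
  force: 25

```text
time: 7.55
position: [0.4913, -0.2573, 0.1898]
tool_rot: [0.536, 0.844, 0.0, 0.0]
ft_force: [-0.6, -0.6, -0.3]
grip_width: 0.035
```

>>> drive_tool:
  plan:
    - [[0,0,0,0,0,0],[0,0,0,0,0,0],[0,0,0,0,0,0],[0,0,0,0,0,0],[0,0,0,0,0,0]]

```text
time: 8.18
position: [0.4913, -0.2573, 0.1898]
tool_rot: [0.536, 0.844, 0.0, 0.0]
ft_force: [-0.2, 0.6, 0.1]
grip_width: 0.0137
```

>>> drive_tool:
  plan:
    - [[0,0,0.4,0,0,0],[0,0,0.8,0,0,0],[0,0,1,0,0,0],[0,0,1,0,0,0],[0,0,0.8,0,0,0],[0,0,0,0,0,0],[0,0,0,0,0,0]]

```text
time: 9.05
position: [0.491, -0.257, 0.2894]
tool_rot: [0.536, 0.844, 0.0, -0.0]
ft_force: [-0.5, -0.1, -2.0]
grip_width: 0.014
```

```bash
python3 - <<'E'
from h import *
o=robot.get_obs(); print(o["time"],o["position"],o["ft_force"],o["moment"],o["grip_width"])
cv2.imwrite("pics/w4.png",np.vstack([camera("wrist")[0:,:,::-1],camera("side")[80:250,:,::-1]]))
E
```

```text
9.05 [ 0.49099127 -0.25700018  0.28937669] [-0.47325936 -0.09936274 -1.98383473] [-0.02513565  0.02986372 -0.03195517] 0.01399527094659206
```

View pics/w4.png

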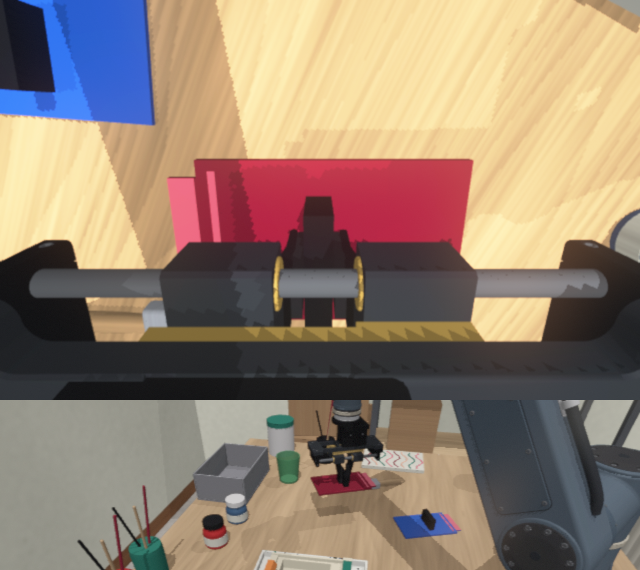

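The cover is held square: its far edge is level at row 160, and the load is about 2 N. Carrying it to the tray.

>>> drive_tool:
  plan:
    - [[0.175,0.988,0,0,0,-0.29],[0.175,0.988,0,0,0,-0.29],[0.175,0.988,0,0,0,-0.29],[0.175,0.988,0,0,0,-0.29],[0.175,0.988,0,0,0,-0.29],[0.175,0.988,0,0,0,-0.29],[0.175,0.988,0,0,0,-0.29],[0.175,0.988,0,0,0,-0.29]]

```text
time: 10.15
position: [0.5262, -0.0588, 0.2888]
tool_rot: [0.635, 0.773, -0.0, -0.001]
ft_force: [-0.2, 0.4, -1.4]
grip_width: 0.0138
```

>>> drive_tool:
  plan:
    - [[0.175,0.988,0,0,0,-0.29],[0.175,0.988,0,0,0,-0.29],[0.175,0.988,0,0,0,-0.29],[0.175,0.988,0,0,0,-0.29],[0.175,0.988,0,0,0,-0.29],[0,0,0,0,0,0],[0,0,0,0,0,0]]

```text
time: 11.02
position: [0.5479, 0.0636, 0.2891]
tool_rot: [0.691, 0.723, -0.001, -0.0]
ft_force: [0.3, -0.6, -1.2]
grip_width: 0.0139
```

```bash
python3 - <<'E'
from h import *
import json
o=robot.get_obs(); q=o["tool_rot"]; print(o["time"],o["position"],"ty",2*np.arctan2(q[1],q[0])-np.pi/2,q,o["ft_force"])
json.dump([o["position"].tolist(),q.tolist()],open("w5.json","w"))
im=camera("wrist")[:,:,::-1]; cv2.imwrite("pics/w5.png",im); cv2.imwrite("pics/s5.png",cv2.resize(camera("side")[120:320,160:460,::-1],None,fx=2.5,fy=2.5,interpolation=2))
E
```

```text
11.025 [0.5479461  0.06356008 0.28906428] ty 0.045582628563681116 [ 6.90808428e-01  7.23037413e-01 -6.27672813e-04 -4.69657913e-04] [ 0.34135619 -0.57197959 -1.16650281]
```

View pics/w5.png

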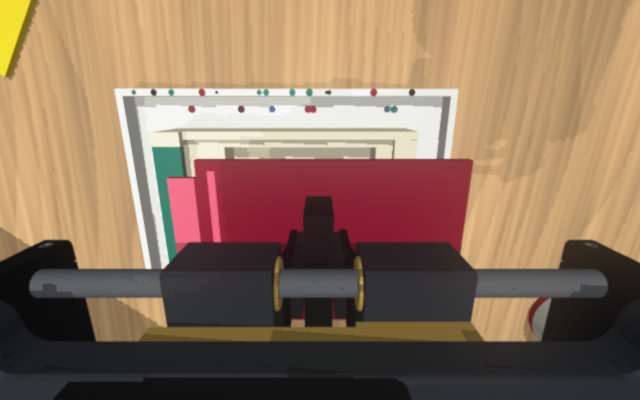

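View pics/s5.png

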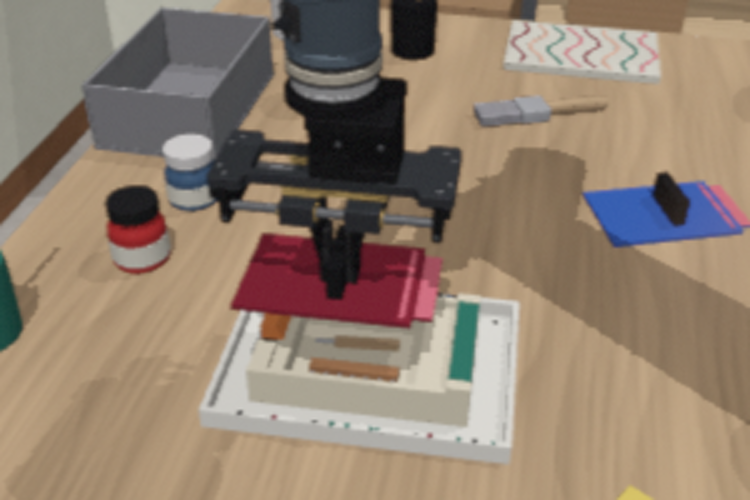

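The cover hangs over the box with its lip at the bar end. I'll compute the cover-to-box offsets from this view.

```bash
python3 - <<'E'
from h import *
import json
pose=json.load(open("w5.json")); a=cv2.imread("pics/w5.png")
cv2.imwrite("pics/w5c.png",cv2.resize(a[80:280,105:305],(600,600),interpolation=cv2.INTER_CUBIC))
yaw=.0435;e=np.array([np.cos(yaw),np.sin(yaw)]);n=np.array([-e[1],e[0]])
zu=pose[0][2]-.190
def s(tag,uv,z):
    P=ray("wrist",[uv],z,pose)[0,:2]*1000; print(tag,"u %.1f v %.1f"%(P@e,P@n))
s("lip corner TL (u=o-82.5,v=+40)",(168,178),zu+.004)
s("plate rear corner TR (+82.5,+50)",(472,159),zu+.005)
s("plate front corner (-66.5,+50)",(195,159.5),zu+.005)
s("rimTL",(117,90),.02);s("rimTR",(458,90),.02)
print("tcp u,v",np.array(pose[0][:2])@e*1000,np.array(pose[0][:2])@n*1000)
E
```

```text
lip corner TL (u=o-82.5,v=+40) u 467.3 v 79.6
plate rear corner TR (+82.5,+50) u 631.8 v 90.5
plate front corner (-66.5,+50) u 483.6 v 90.0
rimTL u 396.7 v 128.9
rimTR u 655.4 v 129.3
tcp u,v 550.191751884136 39.67181846780746
```

View pics/w5c.png

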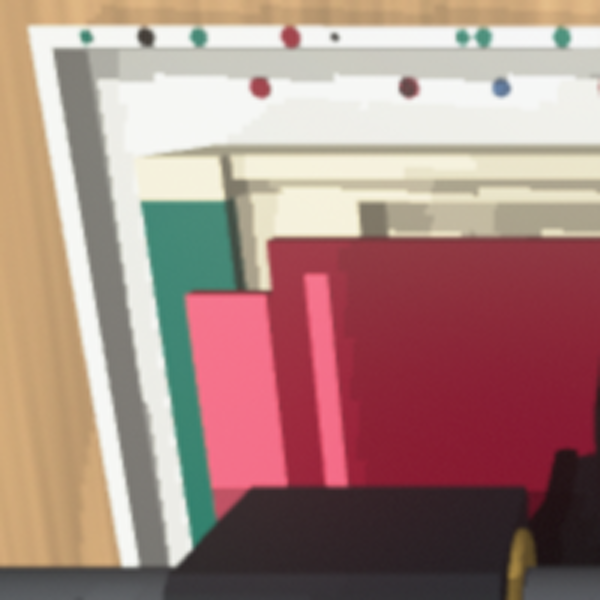

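>>> drive_tool:
  plan:
    - [[-0.34,-0.015,-0.44,0.018,-0.405,0],[-0.34,-0.015,-0.44,0.018,-0.405,0],[-0.34,-0.015,-0.44,0.018,-0.405,0],[-0.34,-0.015,-0.44,0.018,-0.405,0],[0,0,0,0,0,0],[0,0,0,0,0,0],[0,0,0,0,0,0]]

```text
time: 12.0
position: [0.515, 0.0621, 0.2463]
tool_rot: [0.689, 0.72, 0.062, 0.059]
ft_force: [0.4, 0.3, -0.6]
grip_width: 0.0134
```

```bash
cat >> h.py <<'E'
yaw=.0435;e=np.array([np.cos(yaw),np.sin(yaw)]);n=np.array([-e[1],e[0]])
def st(d=.1898):
    o=robot.get_obs(); p=o["position"]; M=R.from_quat(o["tool_rot"]).as_matrix()
    up=-M[:,2]; X=M[:,1]; c=p-d*up; 
    f=o["ft_force"]
    th=np.arcsin(X[2]); lip=c-.0825*X; rear=c+.0825*X
    g=lambda P:"u %.1f v %.1f z %.1f"%(P[:2]@e*1e3,P[:2]@n*1e3,P[2]*1e3)
    print("t %.2f th %.3f yaw %.4f tcp [%s] lip [%s] rear [%s] F u %.2f v %.2f z %.2f w %.4f mom %s"%(o["time"],th,np.arctan2(X[1],X[0]),g(p),g(lip),g(rear),f[:2]@e,f[:2]@n,f[2],o["grip_width"],o["moment"].round(2)))
    return o
E
python3 - <<'E'
from h import *
st()
cv2.imwrite("pics/s6.png",np.vstack([cv2.resize(camera("side")[200:300,220:400,::-1],(720,400),interpolation=2)]))
E
```

```text
t 12.00 th 0.171 yaw 0.0447 tcp [u 517.2 v 39.6 z 246.3] lip [u 468.3 v 39.5 z 45.2] rear [u 630.8 v 39.7 z 73.3] F u 0.46 v 0.32 z -0.60 w 0.0134 mom [-0.09  0.2  -0.02]
```

View pics/s6.png

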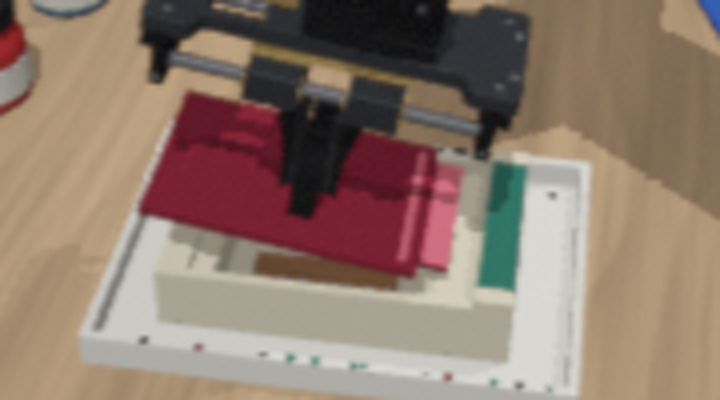

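>>> drive_tool:
  plan:
    - [[0,0,-0.16,0,0,0],[0,0,-0.16,0,0,0],[0,0,0,0,0,0],[0,0,0,0,0,0]]

```text
time: 12.55
position: [0.5142, 0.0624, 0.2376]
tool_rot: [0.689, 0.72, 0.061, 0.059]
ft_force: [0.5, 0.4, -2.5]
grip_width: 0.0138
```

```bash
python3 -c "
from h import *
st()"
```

```text
t 12.55 th 0.170 yaw 0.0450 tcp [u 516.4 v 39.9 z 237.6] lip [u 467.1 v 39.9 z 36.6] rear [u 629.7 v 40.1 z 64.5] F u 0.49 v 0.38 z -2.49 w 0.0138 mom [-0.12  0.22  0.  ]
```

>>> drive_tool:
  plan:
    - [[0,0,-0.04,0,0,0],[0,0,-0.04,0,0,0],[0,0,0,0,0,0]]

```text
time: 12.92
position: [0.5141, 0.0623, 0.2357]
tool_rot: [0.689, 0.72, 0.061, 0.059]
ft_force: [0.0, -0.4, -1.5]
grip_width: 0.0141
```

```bash
python3 -c "
from h import *
st()"
```

```text
t 12.93 th 0.170 yaw 0.0449 tcp [u 516.4 v 39.9 z 235.7] lip [u 467.1 v 39.8 z 34.7] rear [u 629.7 v 40.1 z 62.5] F u -0.01 v -0.36 z -1.54 w 0.0141 mom [-0.12  0.19 -0.03]
```

>>> drive_tool:
  plan:
    - [[0,0,-0.02,0,0,0],[0,0,0,0,0,0]]

```text
time: 13.18
position: [0.5142, 0.0623, 0.2352]
tool_rot: [0.689, 0.72, 0.061, 0.059]
ft_force: [1.3, 0.3, -0.7]
grip_width: 0.0138
```

>>> drive_tool:
  plan:
    - [[0,0,-0.02,0,0,0],[0,0,0,0,0,0]]

```text
time: 13.42
position: [0.5142, 0.0623, 0.2348]
tool_rot: [0.689, 0.72, 0.061, 0.059]
ft_force: [0.3, -0.1, 0.2]
grip_width: 0.0135
```

```bash
python3 -c "
from h import *
st()"
```

```text
t 13.43 th 0.170 yaw 0.0450 tcp [u 516.5 v 39.9 z 234.8] lip [u 467.2 v 39.8 z 33.8] rear [u 629.9 v 40.1 z 61.7] F u 0.32 v -0.08 z 0.17 w 0.0135 mom [-0.11  0.22  0.03]
```

>>> drive_tool:
  plan:
    - [[0,0,-0.02,0,0,0],[0,0,0,0,0,0]]

```text
time: 13.68
position: [0.5143, 0.0623, 0.2345]
tool_rot: [0.689, 0.72, 0.061, 0.059]
ft_force: [-0.5, 0.2, 1.5]
grip_width: 0.0138
```

```bash
python3 -c "
from h import *
st()"
```

```text
t 13.68 th 0.170 yaw 0.0450 tcp [u 516.5 v 39.9 z 234.5] lip [u 467.4 v 39.8 z 33.5] rear [u 630.0 v 40.0 z 61.4] F u -0.53 v 0.20 z 1.51 w 0.0138 mom [-0.04  0.38  0.  ]
```

>>> drive_tool:
  plan:
    - [[0,0,0.03,0,0,0],[-0.16,-0.007,0,0,0,0],[-0.16,-0.007,0,0,0,0],[-0.16,-0.007,0,0,0,0],[0,0,0,0,0,0]]

```text
time: 14.3
position: [0.5016, 0.0618, 0.2349]
tool_rot: [0.689, 0.72, 0.061, 0.058]
ft_force: [-0.1, -0.1, -1.5]
grip_width: 0.0138
```

```bash
python3 -c "
from h import *
st()
cv2.imwrite('pics/s7.png',np.vstack([cv2.resize(camera('side')[220:290,240:380,::-1],(560,280),interpolation=2),cv2.resize(camera('scene')[130:210,310:440,::-1],(560,320),interpolation=2)]))"
```

```text
t 14.30 th 0.169 yaw 0.0449 tcp [u 503.8 v 40.0 z 234.9] lip [u 454.3 v 39.9 z 33.9] rear [u 617.0 v 40.1 z 61.6] F u -0.16 v -0.13 z -1.45 w 0.0138 mom [-0.13  0.21  0.02]
```

View pics/s7.png

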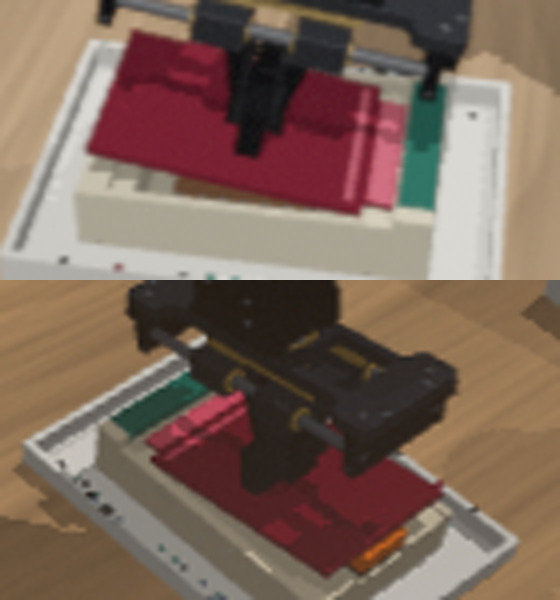

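The lip is at the bar mouth and clear. Pushing in gently.

>>> drive_tool:
  plan:
    - [[-0.08,-0.003,0,0,0,0],[-0.08,-0.003,0,0,0,0],[-0.08,-0.003,0,0,0,0],[0,0,0,0,0,0]]

```text
time: 14.9
position: [0.4959, 0.0616, 0.235]
tool_rot: [0.689, 0.72, 0.061, 0.058]
ft_force: [-0.4, -0.4, -1.8]
grip_width: 0.0139
```

>>> drive_tool:
  plan:
    - [[-0.08,-0.003,0,0,0,0],[-0.08,-0.003,0,0,0,0],[0,0,0,0,0,0]]

```text
time: 15.28
position: [0.4919, 0.0614, 0.235]
tool_rot: [0.689, 0.72, 0.061, 0.058]
ft_force: [-0.4, 0.0, -1.2]
grip_width: 0.0137
```

```bash
python3 -c "
from h import *
st()"
```

```text
t 15.28 th 0.169 yaw 0.0449 tcp [u 494.2 v 40.0 z 235.0] lip [u 444.8 v 39.9 z 34.0] rear [u 607.5 v 40.1 z 61.8] F u -0.36 v 0.02 z -1.23 w 0.0137 mom [-0.06  0.19  0.02]
```

>>> drive_tool:
  plan:
    - [[-0.06,-0.003,0,0,0,0],[-0.06,-0.003,0,0,0,0],[-0.04,-0.002,0,0,0,0],[0,0,0,0,0,0]]

```text
time: 15.78
position: [0.4881, 0.0613, 0.235]
tool_rot: [0.689, 0.72, 0.061, 0.059]
ft_force: [-0.1, -0.5, -1.3]
grip_width: 0.0138
```

>>> drive_tool:
  plan:
    - [[-0.04,-0.002,0,0,0,0],[-0.04,-0.002,0,0,0,0],[0,0,0,0,0,0]]

```text
time: 16.15
position: [0.4861, 0.0611, 0.235]
tool_rot: [0.689, 0.72, 0.061, 0.059]
ft_force: [-0.0, -1.0, -0.8]
grip_width: 0.0139
```

```bash
python3 -c "
from h import *
st()"
```

```text
t 16.15 th 0.170 yaw 0.0450 tcp [u 488.3 v 39.9 z 235.0] lip [u 439.0 v 39.9 z 34.0] rear [u 601.6 v 40.1 z 61.8] F u -0.05 v -0.97 z -0.77 w 0.0139 mom [-0.1   0.2  -0.04]
```

>>> drive_tool:
  plan:
    - [[-0.04,-0.002,0,0,0,0],[0,0,0,0,0,0]]

```text
time: 16.4
position: [0.4854, 0.0611, 0.2351]
tool_rot: [0.689, 0.72, 0.062, 0.059]
ft_force: [0.9, 0.3, -1.4]
grip_width: 0.0138
```

>>> drive_tool:
  plan:
    - [[-0.02,-0.001,0,0,0,0],[0,0,0,0,0,0]]

```text
time: 16.65
position: [0.4852, 0.061, 0.2352]
tool_rot: [0.689, 0.72, 0.062, 0.059]
ft_force: [2.3, 0.6, -2.0]
grip_width: 0.0137
```

>>> drive_tool:
  plan:
    - [[-0.02,-0.001,0,0,0,0],[0,0,0,0,0,0]]

```text
time: 16.9
position: [0.485, 0.061, 0.2353]
tool_rot: [0.689, 0.72, 0.062, 0.06]
ft_force: [3.9, 0.8, -1.3]
grip_width: 0.0136
```

```bash
python3 -c "
from h import *
st()"
```

```text
t 16.90 th 0.172 yaw 0.0448 tcp [u 487.2 v 39.8 z 235.3] lip [u 438.5 v 39.7 z 34.1] rear [u 601.0 v 39.9 z 62.4] F u 3.91 v 0.60 z -1.31 w 0.0136 mom [ 0.2  -0.55  0.  ]
```

The lip is home: about 4 N at lip u=438.5, against 437.6 predicted for the back wall. Pivoting the rear down about the lip.

>>> drive_tool:
  plan:
    - [[0.123,0.005,-0.035,-0.006,0.146,0],[0.123,0.005,-0.035,-0.006,0.146,0],[0.123,0.005,-0.035,-0.006,0.146,0],[0,0,0,0,0,0]]

```text
time: 17.4
position: [0.4942, 0.0613, 0.2325]
tool_rot: [0.69, 0.721, 0.045, 0.043]
ft_force: [4.2, 1.7, -0.1]
grip_width: 0.0138
```

```bash
python3 -c "
from h import *
st()"
```

```text
t 17.40 th 0.125 yaw 0.0451 tcp [u 496.4 v 39.8 z 232.5] lip [u 438.3 v 39.6 z 33.9] rear [u 602.0 v 39.9 z 54.5] F u 4.29 v 1.49 z -0.05 w 0.0138 mom [ 0.13 -0.75  0.01]
```

>>> drive_tool:
  plan:
    - [[0.123,0.005,-0.035,-0.006,0.146,0],[0.123,0.005,-0.035,-0.006,0.146,0],[0.123,0.005,-0.035,-0.006,0.146,0],[0,0,0,0,0,0]]

```text
time: 17.9
position: [0.503, 0.0617, 0.23]
tool_rot: [0.69, 0.722, 0.029, 0.027]
ft_force: [3.7, 1.0, 2.1]
grip_width: 0.014
```

```bash
python3 -c "
from h import *
st()
cv2.imwrite('pics/s8.png',np.vstack([cv2.resize(camera('side')[220:290,240:380,::-1],(560,280),interpolation=2),cv2.resize(camera('scene')[130:210,310:440,::-1],(560,320),interpolation=2)]))"
```

```text
t 17.90 th 0.079 yaw 0.0451 tcp [u 505.2 v 39.8 z 230.0] lip [u 438.0 v 39.7 z 34.3] rear [u 602.5 v 39.9 z 47.3] F u 3.76 v 0.80 z 2.13 w 0.0140 mom [ 0.07 -0.93 -0.03]
```

View pics/s8.png

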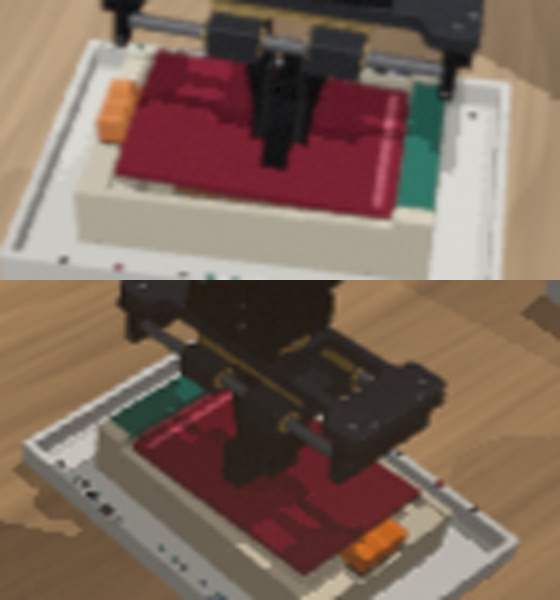

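The pink lip has gone fully under the green bar and the rear is just touching the catch. Releasing the handle so I can press near the rear.

>>> drive_tool:
  plan:
    - [[0,0,0,0,0,0],[0,0,0,0,0,0],[0,0,0,0,0,0],[0,0,0,0,0,0],[0,0,0,0,0,0],[0,0,0,0,0,0]]
  grip: 0.5

```text
time: 18.75
position: [0.5026, 0.0618, 0.2297]
tool_rot: [0.691, 0.722, 0.028, 0.027]
ft_force: [-0.2, 1.0, -0.1]
grip_width: 0.0428
```

```bash
python3 -c "
from h import *
st()
cv2.imwrite('pics/s9.png',np.vstack([cv2.resize(camera('side')[220:290,240:380,::-1],(560,280),interpolation=2),cv2.resize(camera('scene')[130:210,310:440,::-1],(560,320),interpolation=2)]))"
```

```text
t 18.75 th 0.078 yaw 0.0449 tcp [u 504.8 v 39.9 z 229.7] lip [u 437.2 v 39.8 z 34.1] rear [u 601.7 v 40.1 z 46.9] F u -0.17 v 1.02 z -0.05 w 0.0428 mom [-0.09  0.1   0.01]
```

View pics/s9.png

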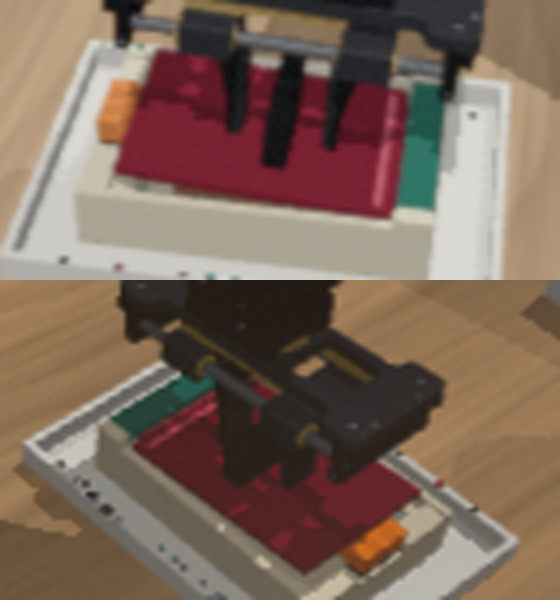

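>>> drive_tool:
  plan:
    - [[0,0,0.3,0,0,0],[0,0,0.7,0,0,0],[0,0,0.8,0,0,0],[0,0,0.6,0,0,0]]

```text
time: 19.35
position: [0.5027, 0.0618, 0.291]
tool_rot: [0.691, 0.722, 0.029, 0.027]
ft_force: [-0.3, 0.4, 1.1]
grip_width: 0.0435
```

>>> drive_tool:
  plan:
    - [[0.627,0.027,0,-0.008,0.186,0],[0.627,0.027,0,-0.008,0.186,0],[0.627,0.027,0,-0.008,0.186,0],[0.627,0.027,0,-0.008,0.186,0],[0,0,0,0,0,0],[0,0,0,0,0,0],[0,0,0,0,0,0],[0,0,0,0,0,0]]
  grip: 1

```text
time: 20.35
position: [0.5649, 0.0645, 0.2898]
tool_rot: [0.691, 0.723, 0.0, -0.0]
ft_force: [-1.4, 0.5, 0.3]
grip_width: 0.0007
```

```bash
python3 -c "
from h import *
st(.182)
cv2.imwrite('pics/s10.png',np.vstack([cv2.resize(camera('side')[200:290,240:380,::-1],(560,360),interpolation=2),cv2.resize(camera('wrist')[80:300,160:480,::-1],(560,240),interpolation=2)]))"
```

```text
t 20.35 th -0.000 yaw 0.0448 tcp [u 567.1 v 39.9 z 289.8] lip [u 484.5 v 39.9 z 107.8] rear [u 649.5 v 40.1 z 107.8] F u -1.40 v 0.56 z 0.30 w 0.0007 mom [-0.09 -0.05  0.03]
```

View pics/s10.png

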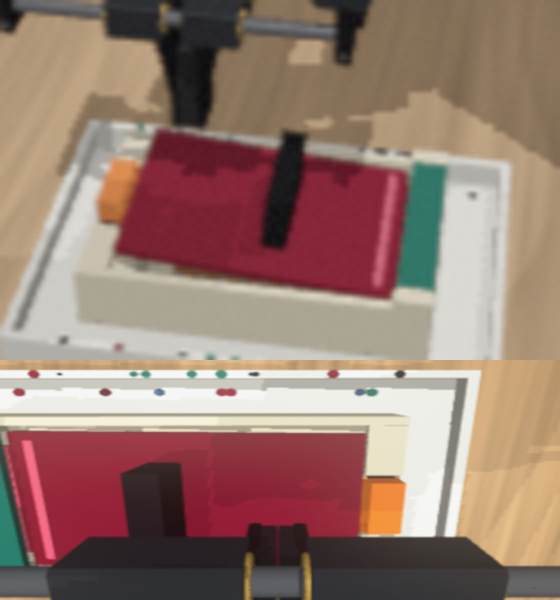

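The cover rests on the catch with its lip under the bar. The closed fingertips are above the rear part. Pressing down.

>>> drive_tool:
  plan:
    - [[0,0,-0.6,0,0,0],[0,0,-0.6,0,0,0],[0,0,-0.6,0,0,0],[0,0,-0.2,0,0,0],[0,0,0,0,0,0],[0,0,0,0,0,0]]

```text
time: 21.2
position: [0.5656, 0.0645, 0.24]
tool_rot: [0.691, 0.723, 0.0, 0.0]
ft_force: [-0.7, -0.4, 0.2]
grip_width: 0.0004
```

>>> drive_tool:
  plan:
    - [[0,0,-0.08,0,0,0],[0,0,-0.08,0,0,0],[0,0,-0.08,0,0,0],[0,0,0,0,0,0]]

```text
time: 21.7
position: [0.5654, 0.0645, 0.2337]
tool_rot: [0.691, 0.723, 0.0, -0.0]
ft_force: [0.6, 1.0, 0.2]
grip_width: 0.0003
```

>>> drive_tool:
  plan:
    - [[0,0,-0.04,0,0,0],[0,0,-0.04,0,0,0],[0,0,0,0,0,0]]

```text
time: 22.08
position: [0.5654, 0.0645, 0.2323]
tool_rot: [0.691, 0.723, 0.0, 0.0]
ft_force: [-0.6, 0.5, 4.7]
grip_width: 0.0005
```

>>> drive_tool:
  plan:
    - [[0,0,-0.04,0,0,0],[0,0,0,0,0,0]]

```text
time: 22.32
position: [0.5655, 0.0645, 0.2314]
tool_rot: [0.691, 0.723, 0.0, 0.0]
ft_force: [-0.9, 0.4, 5.8]
grip_width: 0.0007
```

>>> drive_tool:
  plan:
    - [[0,0,-0.04,0,0,0],[0,0,0,0,0,0]]

```text
time: 22.58
position: [0.5655, 0.0645, 0.2304]
tool_rot: [0.691, 0.723, 0.0, 0.0]
ft_force: [-1.2, -0.2, 6.3]
grip_width: 0.0003
```

>>> drive_tool:
  plan:
    - [[0,0,-0.04,0,0,0],[0,0,0,0,0,0]]

```text
time: 22.82
position: [0.5656, 0.0645, 0.2294]
tool_rot: [0.691, 0.723, 0.001, 0.0]
ft_force: [-1.5, -0.3, 5.0]
grip_width: 0.0008
```

>>> drive_tool:
  plan:
    - [[0,0,-0.04,0,0,0],[0,0,-0.04,0,0,0],[0,0,0,0,0,0]]

```text
time: 23.2
position: [0.5655, 0.0645, 0.2267]
tool_rot: [0.691, 0.723, 0.0, 0.0]
ft_force: [0.4, 1.2, 2.3]
grip_width: 0.0001
```

>>> drive_tool:
  plan:
    - [[0,0,-0.04,0,0,0],[0,0,-0.04,0,0,0],[0,0,0,0,0,0]]

```text
time: 23.58
position: [0.5651, 0.0645, 0.2244]
tool_rot: [0.691, 0.723, -0.0, -0.001]
ft_force: [0.9, -0.1, -0.7]
grip_width: 0.0004
```

```bash
python3 -c "
from h import *
st(.182)
cv2.imwrite('pics/s11.png',np.vstack([cv2.resize(camera('side')[200:290,240:380,::-1],(560,360),interpolation=2)]))"
```

```text
t 23.57 th -0.001 yaw 0.0450 tcp [u 567.4 v 39.9 z 224.4] lip [u 484.7 v 39.8 z 42.5] rear [u 649.7 v 40.1 z 42.3] F u 0.90 v -0.16 z -0.75 w 0.0004 mom [-0.1   0.08  0.03]
```

View pics/s11.png

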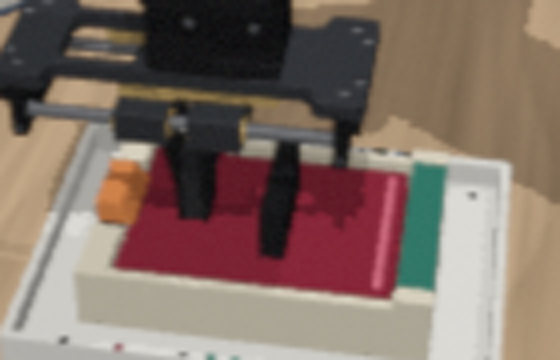

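The force fell to zero and the cover dropped away from the tip, so the catch probably snapped. Going on down to feel that it is seated.

>>> drive_tool:
  plan:
    - [[0,0,-0.06,0,0,0],[0,0,-0.06,0,0,0],[0,0,0,0,0,0]]

```text
time: 24.0
position: [0.5653, 0.0645, 0.2217]
tool_rot: [0.691, 0.723, 0.0, -0.0]
ft_force: [-0.3, -0.0, 0.8]
grip_width: 0.0007
```

>>> drive_tool:
  plan:
    - [[0,0,-0.03,0,0,0],[0,0,0,0,0,0]]

```text
time: 24.25
position: [0.5652, 0.0645, 0.2216]
tool_rot: [0.691, 0.723, 0.0, -0.0]
ft_force: [-1.1, -0.8, 5.2]
grip_width: 0.0003
```

>>> drive_tool:
  plan:
    - [[0,0,-0.02,0,0,0],[0,0,0,0,0,0],[0,0,0,0,0,0]]

```text
time: 24.62
position: [0.5652, 0.0645, 0.2216]
tool_rot: [0.691, 0.723, 0.0, -0.0]
ft_force: [-1.7, -0.3, 9.0]
grip_width: 0.0004
```

>>> drive_tool:
  plan:
    - [[0,0,0.3,0,0,0],[0,0,0.8,0,0,0],[0,0,1,0,0,0],[0,0,1,0,0,0],[0,0,1,0,0,0],[0,0,0.8,0,0,0],[0,0,0,0,0,0],[0,0,0,0,0,0]]

```text
time: 25.62
position: [0.565, 0.0645, 0.3423]
tool_rot: [0.691, 0.723, -0.0, -0.001]
ft_force: [-0.5, 0.1, -0.2]
grip_width: 0.0006
```

```bash
python3 -c "
from h import *
import json
o=st(.182); json.dump([o['position'].tolist(),o['tool_rot'].tolist()],open('w12.json','w'))
a=camera('side')[:,:,::-1];s=camera('scene')[:,:,::-1];w=camera('wrist')[:,:,::-1]
cv2.imwrite('pics/w12.png',w);cv2.imwrite('pics/side12.png',a);cv2.imwrite('pics/scene12.png',s)
cv2.imwrite('pics/s12.png',np.vstack([cv2.resize(a[220:300,240:380],(490,280),interpolation=2),cv2.resize(w[80:260,140:480],(600,318),interpolation=2)[:,:490]]))"
```

```text
t 25.62 th -0.001 yaw 0.0449 tcp [u 567.2 v 39.9 z 342.3] lip [u 484.5 v 39.9 z 160.4] rear [u 649.5 v 40.1 z 160.2] F u -0.52 v 0.13 z -0.19 w 0.0006 mom [-0.1  -0.   -0.05]
```

View pics/s12.png

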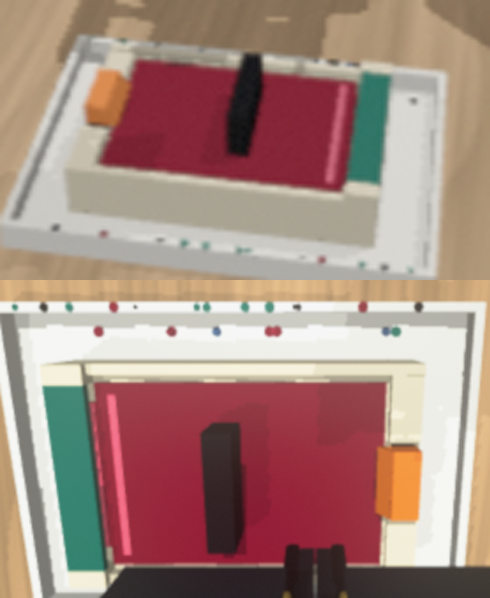

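View pics/scene12.png

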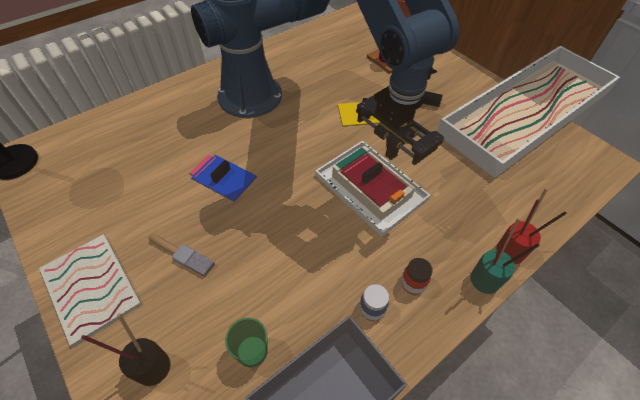

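The views show the cover flat below the walls, with the orange catch overlapping its rear edge (catch edge at crop column 377, cover edge at 386). One numeric check of the nose position, then I'll hand in.

```bash
python3 -c "
from h import *
import json
for pj,im in (('w1.json','w1.png'),('w12.json','w12.png')):
    pose=json.load(open(pj)); a=cv2.imread('pics/'+im); h=cv2.cvtColor(a,cv2.COLOR_BGR2HSV)
    m=cv2.inRange(h,(5,170,120),(18,255,255)); m[:150]=0;m[235:]=0;m[:,:330]=0;m[:,440:]=0
    x,y,w,hh=cv2.boundingRect(m); 
    for v in (y+hh//3,y+hh//2): 
        c=np.where(m[v])[0].min(); P=ray('wrist',[(c-.5,v)],.042,pose)[0,:2]*1e3; print(im,(x,y,w,hh),'nose u %.1f v %.1f'%(P@e,P@n))
for i,j in (('scene0','scene12'),('side0','side12')):
    d=cv2.absdiff(cv2.imread('pics/%s.png'%i),cv2.imread('pics/%s.png'%j)).max(2); print(i,[(n,int(d[y-8:y+8,x-8:x+8].mean())) for n,x,y in ((('jarred',418,276),('jarblue',375,302),('pot',247,342),('brush',192,260)) if i=='scene0' else (('jarred',214,212),('jarblue',236,190),('pot',288,148),('brush',365,165)))])
"
python3 -c "
from h import *
o=st(.182); print(robot.hand_in())"
```

```text
w1.png (394, 172, 25, 37) nose u 600.0 v 44.4
w1.png (394, 172, 25, 37) nose u 600.5 v 38.2
w12.png (353, 175, 25, 41) nose u 599.5 v 44.6
w12.png (353, 175, 25, 41) nose u 598.8 v 37.8
scene0 [('jarred', 3), ('jarblue', 11), ('pot', 6), ('brush', 8)]
side0 [('jarred', 9), ('jarblue', 17), ('pot', 73), ('brush', 11)]
t 25.77 th -0.002 yaw 0.0449 tcp [u 567.3 v 39.9 z 341.8] lip [u 484.4 v 39.9 z 160.0] rear [u 649.4 v 40.1 z 159.7] F u 0.63 v 0.70 z 0.18 w 0.0003 mom [-0.08  0.01  0.01]
the job is handed in; nothing more can be done
None
```

The stylus box is closed and the job is handed in, at 25.8 s on the robot's clock.

**What I did:** I picked up the wine-red cover by its black handle and set its lip on the shelf with the rear raised 0.17 rad. I pushed the lip under the green bar until it met the back wall at about 4 N. Then I pivoted the rear down onto the catch, let go, and pressed about 35 mm in from the rear edge. The catch gave way at about 6 N. A second press found the cover seated solidly at 9 N, and I then lifted clear.

**Last checks:**
- **Flatness:** the fingertips met the cover at about 39.6 mm; a closed cover's top should be at 39 mm.
- **Lip and catch:** the pink lip is out of sight under the bar. The catch's nose is back where it was before closing (599 mm along the tray's axis, 600 mm before), overlapping the cover's rear edge.
- **Other things on the table:** the scene camera shows the jars, cup, brush and look-alikes where they were.

**One check disagreed:** the before-and-after difference in the side camera was large at the cup. I put this down to the arm blocking that view but did not look at the picture. The scene camera shows the cup unmoved.

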